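# Slide the specimen board out over the drip tray and hold it

### The arm

A 7-joint arm with a two-finger parallel gripper is mounted at the origin on a cart in front of the work surface, level with it; the furniture and walls round the work are solid. World frame = base frame: x ahead of the robot, y to its left, z up, the work surface at z = 0. Lengths are in m, angles in rad, forces in N, time in s.
With the tool pointing down it reaches from about 0.4 to 0.75 m from the base axis. Payload 19.5 kg.
Tool frame: the origin (TCP) lies midway between the tips of the shut fingers; the grasp point (between the pads) lies 19 mm behind it; z points along the fingers, y is the line along which they close (so a half turn about z gives the same grasp; the last joint's range is limited). The gripper opens to 85 mm and grips with 20 to 120 N. Pads are 22 mm wide; open, the fingers measure 114 mm over their backs; the gripper's body (76 mm by 85 mm) begins 54 mm behind the grasp point. The pads swing forward as they close: fully open they stand 13 mm farther back than shut.
Start: joints at [-1.372, 0.707, -0.028, 1.485, 0.022, 0.951, -0.075], TCP at [0.137, 0.558, 0.231] pointing down, gripper open.
Joint ranges: [-2.71, 2.71], [-0.32, 2.16], [-1.57, 1.52], [0, 2.45], [-1.46, 4.6], [0, 2.02], [-2.83, 2.83]. Speed limits (rad/s): [1.89, 1.89, 2.57, 2.57, 3.01, 3.01, 3.01].

### API

Orientations are given as a unit quaternion [w, x, y, z].
In Python, from bench import env gives the robot as it stands.
- The arm moves only by the tool apply_moves, never from a script. Its argument "plan" is a list of rows, each a list of 3 entries, a list of its own where there are three numbers: the shift along the tool's x, y, z each as a share of 250 mm, from -1 to 1, then the turn, a rotation vector about the tool's x, y, z each as a share of 90 degrees, from -1 to 1, then the opening, from 0 (shut) to 1 (fully open). In form: [[[x, y, z], [wx, wy, wz], fingers], ...]. A call has 1 to 5 rows; each row is the pose to reach, as a shift and turn from the pose commanded when the call began, along the tool's axes at that moment; what a row does not reach only later rows make up. A row lasts 1/12 s, in which the tool goes at most 41.7 mm and 7.16 degrees, less where a joint would pass 70% of its speed; a pose out of reach is approached as far as the arm can. A call with a number of a shift or a turn outside -1 to 1 is refused whole. A call with a gripper value outside its range is refused whole. The fingers move at their own pace and stop on an object; "force" is the grip in N (left out, the last holds). Time passes only in rows, so rows that repeat a pose let the fingers close. It gives the time, the measured TCP pose, the force, the opening and the grip force at its end, in the units of the state.
- env.observe(): the state, without advancing time (a new reading comes with each control period).
- env.capture(name): name is "scene" or "side" or "wrist"; returns the picture (480x640x3 uint8, red, green, blue); there is no depth.
- env.camera_model(name): a dict with "camera_matrix" (3x3 intrinsics, pixels), "eye" and "attitude" of the camera in the world. Camera axes: x right, y down, z forward; pixel columns grow to the right and rows downward; lengths in m; the calibration is good to about 2 mm. A picture is of the moment at which its call begins: read the wrist's pose just before it. camera_model takes no time and is no camera call; for the wrist camera it gives the pose at the moment of the call.
- env.finish_job(): hands the job in; it is judged then, once.
The state is a dict: "time": time; "joint_positions": joint angles; "joint_vel": joint speeds; "joint_torque": joint torques, N m; "eef_pos": TCP position; "tool_rot": TCP orientation; "wrist_force": force on the tool from outside, world axes, zero at the start; "ft_torque": the same for the moment, N m; "opening": finger opening in m; "grasp_force": force on a finger pad.
Only numpy, scipy, OpenCV 4.12 (cv2) and the standard library are available. Lean on these libraries where they do the work, as an engineer would, in place of code of your own. Each camera call takes 0.05 s, during which the arm holds its last target. There are 200 camera calls.

### The job

First slide the blue-gripped pointer along its rail until it is in line with the red tab on the rail. Then take the specimen board by its black bar and slide it straight out along the riser, without lifting it and with both specimens staying in their wells, until its outer end is in line with the pointer over the blue drip tray. It would tip over there, so finish while still holding the board level and resting on the riser, not letting go; leave the pointer at the tab, and leave the tray and everything else on the worktop where they are.

Things in the scene. Friction and masses are not known exactly. Their poses are not given: they have to be found in the camera images.
- riser: Fixed grey riser; dark top plate 66 mm wide (x), 220 long (y), 80 mm above the worktop. Origin on the worktop under the middle of the plate's outlet edge; the plate runs along +y from there; OUTWARD (board slides) is -y. z up. On its robot side, at x = -75 mm, an aluminium pointer rail 12 mm wide, top 65 mm high, runs along y to 205 mm past the outlet edge, ending on a foot.
- pointer (a joint): Slide of the pointer carriage along the rail, m; 0 = innermost (pointer 30 mm outward of the outlet edge), grows outward up to 0.16. Stays where it is left; it moves against 1.5 N of friction. Starts inside (nearer the outlet edge than) the red tab.
- pointer_grip (a point): Middle of the top of the blue grip fin on the black pointer carriage, 118 mm above the worktop. The fin is 22 mm across the rail (x), 14 mm thick along the rail (y), 38 mm high; below it is the carriage, 28 mm long along the rail, top at 80 mm height. Axes as the riser's.
- pointer_tip (a point): Tip of the thin white pointer that sticks out of the carriage towards the board's path, level along the rail (same y in the riser frame) with the middle of the blue fin. It lies 6 mm beside and 6 mm below the board's edge, 73.5 mm above the worktop, so the board passes it freely. Axes as the riser's.
- mark: Red tab, fixed, 4 mm thick along the rail, on the rail's side nearest the robot; top 78 mm above the worktop. Its y in the riser frame (135 to 165 mm outward of the outlet edge, varies) is where the pointer has to go. Origin: on the worktop on the riser's middle line (x = 0), level with the middle of the tab; the tab itself is at x = -94 mm. Axes as the riser's.
- board: Loose aluminium specimen board on the riser, 60 mm wide (x), 240 long (y), 12 thick, 0.28 kg (varies). Origin: centre of its underside; outward is -y, z up. Its outer half carries two specimens in wells; with its outer end at the tab it overhangs so far that it tips if let go.
- board_end (a point): Middle of the lower edge of the board's outer end (120 mm from its centre); this end has to come level with the pointer tip along the riser's y.
- board_bar (a point): Middle of the top of the black grip bar across the board near its inner end, 95 mm inward of the board's centre. The bar is 44 mm across (x), 14 mm thick along the board (y) and stands 34 mm above the board's top, so its top is 126 mm above the worktop.
- well_0 (a point): Centre of the floor of the outer well, 33 mm wide, 6 mm deep in the board's top.
- well_1 (a point): Centre of the floor of the inner well, 43 mm inward of the other, same size.
- black_specimen: Black resin-mounted specimen, 30 mm round, 16 mm high, standing loose in the outer well. Origin: centre of its underside.
- green_specimen: Green resin-mounted specimen, 30 mm round, 19 mm high, standing loose in the inner well. Origin: centre of its underside.
- drip_tray: Loose shallow blue tray, 102 x 150 mm, up to 55 mm high, on the worktop below the board's overhang. Origin: centre of its underside. To be left where it is.
- bench_timer: White lab timer, 60 x 62 x 17 mm, bystander.
- blue_sample_box: Blue sample box, 44 x 60 x 26 mm, bystander.
- red_screwdriver: Red-handled screwdriver, 178 mm long, bystander.
- magnifier: Black stand magnifier, 34 mm round and high, bystander.

How it is judged:
On the way, in this order (a step that is already met when the one before it is completed fails the run):
1. the pointer is in line with the red tab (within 6 mm) and still (y of pointer_tip in the frame of mark between -0.006 and 0.006 m and velocity of joint pointer between -0.005 and 0.005 m/s), for 0.2 s.
2. the board's outer end is in line with the pointer (within 6 mm), the board level and held by the gripper (y of board_end in the frame of pointer_tip between -0.006 and 0.006 m and angle between board's own z axis and vertical below 0.06 rad and z of board in the frame of riser between 0.076 and 0.085 m and contact force between the fingers and board above 1 N), for 0.2 s.
At the end, for the whole second after the job is handed in: Pointer within 6 mm of the tab along the rail; board end within 6 mm of the pointer; board level (3.4 deg), on the riser's top (about 4 mm), straight (0.12 rad, 15 mm off the middle line), still (10 mm/s), specimens in their wells (8 mm), fingers holding it (over 1 N) (all of step 2 and y of pointer_tip in the frame of mark between -0.006 and 0.006 m and angle between the y axis of board and the y axis of riser, either way round below 0.12 rad and x of board in the frame of riser between -0.015 and 0.015 m and distance between black_specimen and well_0 below 0.008 m and distance between green_specimen and well_1 below 0.008 m and linear speed of board below 0.01 m/s); the arm keeps its last pose, push and grip.
It fails at once if the board is lifted off the riser (15 mm) or tips (0.25 rad) (z of board in the frame of riser above 0.095 m or angle between board's own z axis and vertical above 0.25 rad).
It fails at once if a specimen leaves its well (20 mm) (distance between black_specimen and well_0 above 0.02 m or distance between green_specimen and well_1 above 0.02 m).
It fails at once if the drip tray is shifted by more than 30 mm (distance of drip_tray from where it was at the start of the episode above 0.03 m).
It fails at once if a bystander is shifted by more than 30 mm (distance of any of bench_timer, blue_sample_box, red_screwdriver, magnifier from where it was at the start of the episode above 0.03 m).
It also fails if it takes over 48 s, if anything falls off the work surface, if the arm or the gripper's body presses on something with over 40 N, if the wrist force passes 120 N, or if a joint passes its speed limit or range.

## Working session

There is one attempt and no reset: what is moved stays moved. The work goes in short steps, Python scripts to look and compute and a tool call to move; the robot and the scene stay as the last step left them, time stands still between calls to the robot, and variables do not carry over. Pictures are saved under pics/ and viewed, at most 13 in all, crops included, and the job is handed in when it is done.

Besides the shell and the picture viewer there is one more tool, called after "Call:" as a command line: name --argument value ..., lists and objects as JSON in quotes. apply_moves: Moves the arm, as the interface text tells. Shift numbers are shares of 250 mm and turn numbers shares of 90 degrees, none past 1 either way. Its arguments: {"type":"object","properties":{"plan":{"type":"array","items":{"type":"array"}},"force":{"type":"number"}},"required":["plan"]}

```bash
mkdir -p pics
python3 - <<'E'
from bench import env
import cv2,numpy as np
s=env.observe();print(s['time'],s['eef_pos'],s['tool_rot'],s['opening'])
for n in ['scene','side','wrist']:
    m=env.camera_model(n);print(n,m)
    im=env.capture(n);cv2.imwrite(f'pics/{n}0.png',im[:,:,::-1])
E
```

```text
0.0 [0.1370518  0.55813232 0.23083336] [-4.19478816e-05  1.20092316e-01  9.92762571e-01 -5.58611056e-04] 0.08556113146993019
scene {'camera_matrix': array([[455.089112  ,   0.        , 308.14417119],
       [  0.        , 455.089112  , 240.23772427],
       [  0.        ,   0.        ,   1.        ]]), 'eye': array([0.06916494, 0.75266183, 1.05649512]), 'attitude': array([ 0.10800871, -0.28114303,  0.88970212, -0.34310764])}
side {'camera_matrix': array([[584.27204781,   0.        , 322.58961166],
       [  0.        , 584.27204781, 235.62333537],
       [  0.        ,   0.        ,   1.        ]]), 'eye': array([1.21200814, 0.10692802, 1.29445531]), 'attitude': array([-0.16393297,  0.65856859,  0.71127204, -0.18304501])}
wrist {'camera_matrix': array([[369.99831854,   0.        , 318.32014087],
       [  0.        , 369.99831854, 238.27536778],
       [  0.        ,   0.        ,   1.        ]]), 'eye': array([0.06964893, 0.57435812, 0.37414498]), 'attitude': array([0.10899714, 0.77911277, 0.61148112, 0.08481595])}
```

View pics/scene0.png

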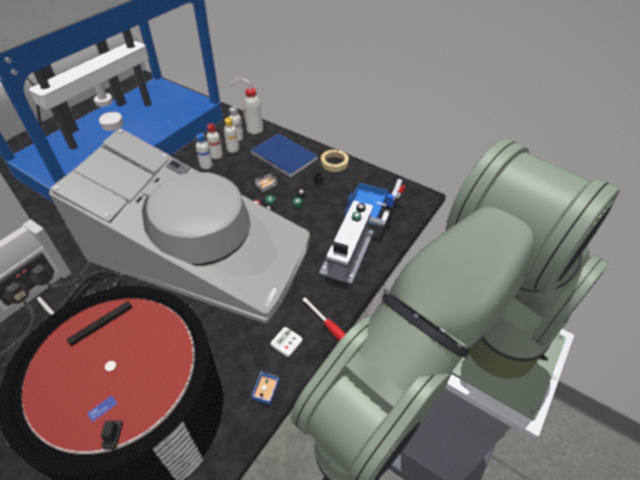

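View pics/side0.png

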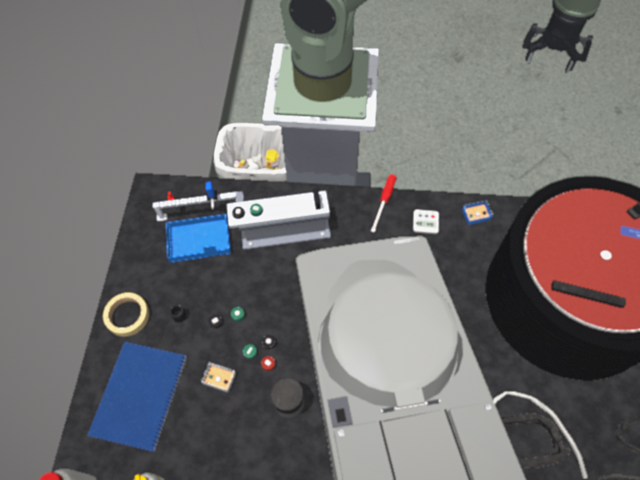

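The side view shows the rail from (155,210) to (240,197), the blue fin near (210,188), the red tab near (170,197) and the black bar near (319,200). I'll enlarge both views.

Run:
```python
import cv2
a=cv2.imread('pics/side0.png')[165:275,140:340];b=cv2.imread('pics/scene0.png')[165:290,310:420]
cv2.imwrite('pics/sc.png',cv2.resize(a,None,fx=4,fy=4,interpolation=cv2.INTER_CUBIC))
cv2.imwrite('pics/bc.png',cv2.resize(b,None,fx=4.8,fy=4.8,interpolation=cv2.INTER_CUBIC))
```

```text
(no output)
```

View pics/sc.png

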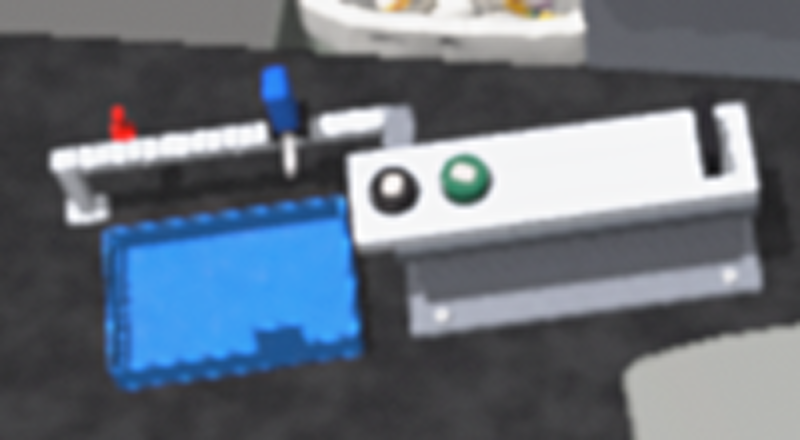

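View pics/bc.png

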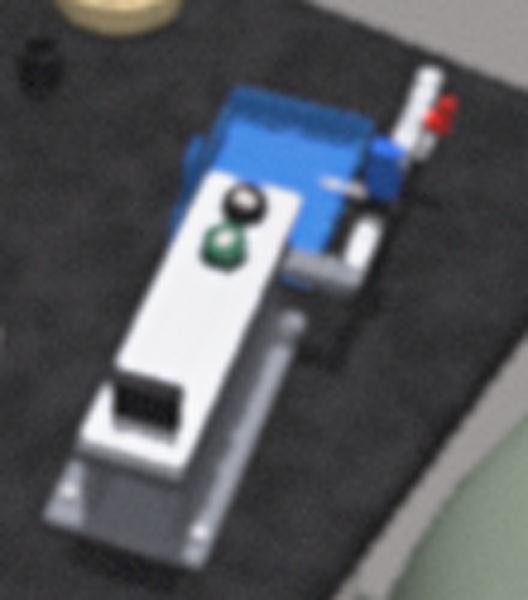

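```bash
cat > h.py <<'E'
import numpy as np
from bench import env
from scipy.spatial.transform import Rotation as R
def rot(q): return R.from_quat([q[1],q[2],q[3],q[0]])
def ray(m,px):
    d=np.linalg.solve(np.array(m['camera_matrix']),[px[0],px[1],1]); return rot(m['attitude']).apply(d)
def bp(m,px,z):
    d=ray(m,px);e=np.array(m['eye']);return e+d*(z-e[2])/d[2]
def proj(m,P):
    c=rot(m['attitude']).inv().apply(np.atleast_2d(P)-m['eye'])@np.array(m['camera_matrix']).T
    return c[:,:2]/c[:,2:]
E
python3 - <<'E'
from h import *
np.set_printoptions(precision=4,suppress=True)
S=env.camera_model('side');C=env.camera_model('scene')
s=lambda u,v:(140+u/4-.4,165+v/4-.4)
c=lambda u,v:(310+u/4.8-.4,165+v/4.8-.4)
for n,z,a,b in [('outer robot',.092,(347,155),(302,197)),('outer far',.092,(355,245),(213,172)),('inner robot',.092,(745,103),(183,462)),('inner far',.092,(757,190),(82,433)),
 ('green top',.105,(466,173),(222,238)),('black top',.102,(393,186),(245,198)),
 ('fin top',.118,(276,83),(388,152)),('tab top',.078,(118,110),(448,103)),('bar top',.126,(706,128),(150,383)),('tip',.0735,(291,173),(322,183)),('rail end',.065,(60,157),(432,72))]:
    print(n,bp(S,s(*a),z),bp(C,c(*b),z))
E
```

```text
outer robot [ 0.4923 -0.1928  0.092 ] [ 0.4909 -0.1937  0.092 ]
outer far [ 0.5538 -0.1783  0.092 ] [ 0.5496 -0.1811  0.092 ]
inner robot [0.4374 0.0441 0.092 ] [0.4375 0.0373 0.092 ]
inner far [0.4984 0.056  0.092 ] [0.4968 0.0524 0.092 ]
green top [ 0.5073 -0.1169  0.105 ] [ 0.5075 -0.1203  0.105 ]
black top [ 0.5177 -0.1596  0.102 ] [ 0.5156 -0.1624  0.102 ]
fin top [ 0.4607 -0.237   0.118 ] [ 0.4554 -0.2358  0.118 ]
tab top [ 0.4621 -0.3429  0.078 ] [ 0.4619 -0.3449  0.078 ]
bar top [0.4784 0.0243 0.126 ] [0.4706 0.0236 0.126 ]
tip [ 0.4965 -0.2296  0.0735] [ 0.4948 -0.2311  0.0735]
rail end [ 0.4907 -0.3765  0.065 ] [ 0.4912 -0.3825  0.065 ]
```

```bash
cat >> h.py <<'E'
YAW=0.227
def shift(P,pos=None,yaw=None):
    "share for moving TCP to world P (and turn so tool y is along riser y)"
    s=env.observe();r=rot(s['tool_rot']);p=s['eef_pos'] if pos is None else pos
    t=R.from_matrix(np.array([[-np.cos(YAW),-np.sin(YAW),0],[-np.sin(YAW),np.cos(YAW),0],[0,0,-1]]).T)
    return np.round(r.inv().apply(np.array(P)-p)/.25,4), np.round((r.inv()*t).as_rotvec()/(np.pi/2),4)
E
python3 - <<'E'
from h import *
S=env.camera_model('side')
for px in [(490,280),(520,220),(560,185),(600,178)]: print([bp(S,px,z).round(2) for z in (0,.25)])
print([bp(S,(425,240),z).round(3) for z in (0,.1)])
for P in [(.14,.5,.28),(.26,.36,.28),(.38,.18,.28),(.42,0,.28),(.458,-.2364,.2)]: print(shift(P))
E
```

```text
[array([0.61, 0.45, 0.  ]), array([0.72, 0.39, 0.25])]
[array([0.43, 0.54, 0.  ]), array([0.58, 0.46, 0.25])]
[array([0.32, 0.65, 0.  ]), array([0.49, 0.55, 0.25])]
[array([0.29, 0.76, 0.  ]), array([0.46, 0.63, 0.25])]
[array([0.507, 0.298, 0.   ]), array([0.561, 0.284, 0.1  ])]
(array([-0.0668, -0.2235, -0.196 ]), array([-5.000e-04, -1.000e-04, -2.978e-01]))
(array([-0.6665, -0.6529, -0.1956]), array([-5.000e-04, -1.000e-04, -2.978e-01]))
(array([-1.3044, -1.2376, -0.1951]), array([-5.000e-04, -1.000e-04, -2.978e-01]))
(array([-1.6315, -1.8987, -0.1946]), array([-5.000e-04, -1.000e-04, -2.978e-01]))
(array([-2.0046, -2.7805,  0.1262]), array([-5.000e-04, -1.000e-04, -2.978e-01]))
```

Call:
apply_moves --plan '[[[-0.08, -0.1, -0.15], [0, 0, 0], 1], [[-0.18, -0.22, -0.2], [0, 0, 0], 1], [[-0.3, -0.34, -0.2], [0, 0, 0], 1], [[-0.42, -0.45, -0.2], [0, 0, 0], 1], [[-0.55, -0.55, -0.2], [0, 0, 0], 1]]'

```text
time: 0.57
eef_pos: [0.2351, 0.3939, 0.2816]
tool_rot: [0.0, 0.12, 0.993, 0.0]
wrist_force: [1.0, 1.1, -0.3]
opening: 0.0854
grasp_force: 0.0
```

Call:
apply_moves --plan '[[[-0.12, -0.11, 0], [0, 0, 0], 1], [[-0.24, -0.22, 0], [0, 0, 0], 1], [[-0.36, -0.33, 0], [0, 0, 0], 1], [[-0.48, -0.44, 0], [0, 0, 0], 1], [[-0.6, -0.56, 0], [0, 0, 0], 1]]'

```text
time: 0.98
eef_pos: [0.3476, 0.223, 0.2813]
tool_rot: [0.0, 0.12, 0.993, 0.0]
wrist_force: [1.8, 0.5, 0.2]
opening: 0.0857
grasp_force: 0.0
```

Run:
```python
from h import *
s=env.observe();print(s['time'],s['eef_pos'],s['joint_positions'])
for P in [(.42,0,.28),(.44,-.14,.25),(.458,-.2364,.2)]: print(shift(P))
```

```text
0.9833 [0.34756197 0.22299009 0.28134533] [-0.61515941  0.4013951  -0.04979548  1.93905692  0.02710748  0.80159128
  0.65048198]
(array([-0.4938, -0.7973,  0.0053]), array([ 1.000e-04,  1.000e-04, -2.976e-01]))
(array([-0.7049, -1.3221,  0.1253]), array([ 1.000e-04,  1.000e-04, -2.976e-01]))
(array([-0.8666, -1.6795,  0.3253]), array([ 1.000e-04,  1.000e-04, -2.976e-01]))
```

Call:
apply_moves --plan '[[[-0.09, -0.14, 0], [0, 0, -0.06], 1], [[-0.18, -0.28, 0], [0, 0, -0.12], 1], [[-0.26, -0.42, 0], [0, 0, -0.18], 1], [[-0.35, -0.56, 0], [0, 0, -0.24], 1], [[-0.43, -0.7, 0], [0, 0, -0.298], 1]]'

```text
time: 1.4
eef_pos: [0.4055, 0.0423, 0.2813]
tool_rot: [0.0, -0.112, 0.994, -0.0]
wrist_force: [0.6, 0.9, 0.3]
opening: 0.0855
grasp_force: 0.0
```

Run:
```python
from h import *
s=env.observe();print(s['time'],s['eef_pos'],s['joint_positions'])
for P in [(.44,-.14,.28),(.458,-.2364,.22)]: print(shift(P))
```

```text
1.4 [0.40554887 0.04229026 0.2813474 ] [-0.06292879  0.39613865 -0.18039521  1.95173662  0.09654173  0.80173802
  1.49740256]
(array([ 0.0272, -0.7416,  0.0054]), array([-0.    ,  0.0001, -0.0022]))
(array([ 0.0425, -1.1335,  0.2454]), array([-0.    ,  0.0001, -0.0022]))
```

Call:
apply_moves --plan '[[[0.01, -0.15, 0], [0, 0, 0], 1], [[0.01, -0.3, 0], [0, 0, 0], 1], [[0.02, -0.45, 0], [0, 0, 0], 1], [[0.03, -0.6, 0], [0, 0, 0], 1], [[0.03, -0.75, 0], [0, 0, 0], 1]]'

```text
time: 1.82
eef_pos: [0.4382, -0.1427, 0.2814]
tool_rot: [-0.0, -0.109, 0.994, -0.0]
wrist_force: [1.4, 0.6, -0.1]
opening: 0.0854
grasp_force: 0.0
```

Call:
apply_moves --plan '[[[0, -0.12, 0.06], [0, 0, 0], 1], [[0.01, -0.24, 0.12], [0, 0, 0], 1], [[0.01, -0.37, 0.18], [0, 0, 0], 1], [[0.01, -0.37, 0.24], [0, 0, 0], 1], [[0.01, -0.37, 0.24], [0, 0, 0], 1]]'

```text
time: 2.23
eef_pos: [0.4551, -0.2324, 0.2188]
tool_rot: [-0.002, -0.108, 0.994, 0.001]
wrist_force: [-0.9, 0.9, -1.4]
opening: 0.0853
grasp_force: 0.0
```

Run:
```python
from h import *
import cv2
s=env.observe();print(s['time'],s['eef_pos'],shift((.458,-.2364,.087)))
m=env.camera_model('wrist');np.save('w1.npy',m,allow_pickle=True)
cv2.imwrite('pics/w1.png',env.capture('wrist')[:,:,::-1])
```

```text
2.2333 [ 0.45512785 -0.23237515  0.21875829] (array([-0.0095, -0.0194,  0.527 ]), array([ 0.0014, -0.0021, -0.0068]))
```

View pics/w1.png

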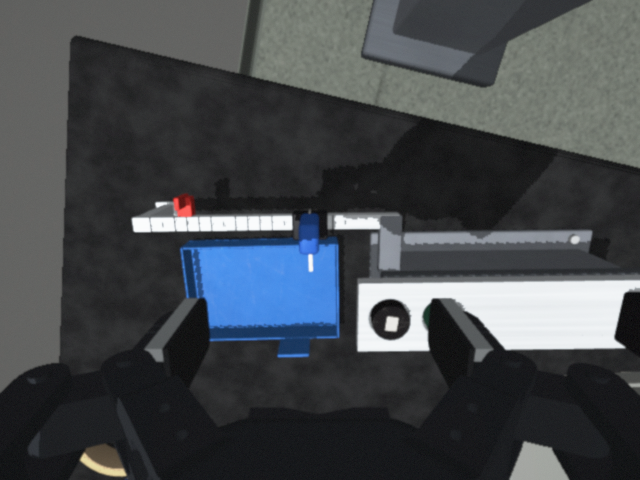

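The wrist view shows the fin near (309,243), the pointer tip at (311,270), the red tab near (183,206) and the board's outer end at column 357. I'll back-project these points.

Run:
```python
from h import *
import cv2
np.set_printoptions(precision=4,suppress=True)
m=np.load('w1.npy',allow_pickle=True).item()
rf=lambda P:R.from_euler('z',-YAW).apply(P)
im=cv2.imread('pics/w1.png')
c=im[190:275,165:330];c=cv2.resize(c,None,fx=4.8,fy=4.8,interpolation=cv2.INTER_CUBIC);cv2.imwrite('pics/w1c.png',c)
for n,px,z in [('rail L',(133,231),.065),('rail R',(400,213),.065),('tip',(311,270),.0735),('fin',(309,243),.118),('tab',(183,205),.078),('end r',(357,280),.092),('end f',(358,352),.092),('inner',(640,277),.092)]:
    P=bp(m,px,z);print(n,P,rf(P))
```

```text
rail L [ 0.496  -0.3808  0.065 ] [ 0.3976 -0.4827  0.065 ]
rail R [ 0.4338 -0.1687  0.065 ] [ 0.3847 -0.262   0.065 ]
tip [ 0.4949 -0.23    0.0735] [ 0.4304 -0.3355  0.0735]
fin [ 0.4593 -0.2383  0.118 ] [ 0.3939 -0.3356  0.118 ]
tab [ 0.462  -0.3388  0.078 ] [ 0.3739 -0.4341  0.078 ]
end r [ 0.4884 -0.1942  0.092 ] [ 0.4322 -0.2992  0.092 ]
end f [ 0.5505 -0.1778  0.092 ] [ 0.4964 -0.2972  0.092 ]
inner [0.4385 0.0218 0.092 ] [ 0.4321 -0.0775  0.092 ]
```

View pics/w1c.png

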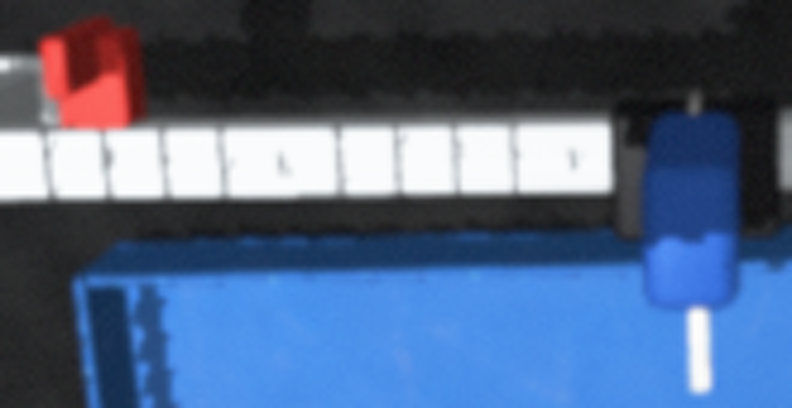

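Call:
apply_moves --plan '[[[-0.008, -0.026, 0.1], [0, 0, 0], 1], [[-0.008, -0.026, 0.2], [0, 0, 0], 0.7], [[-0.008, -0.026, 0.3], [0, 0, 0], 0.6], [[-0.008, -0.026, 0.36], [0, 0, 0], 0.6], [[-0.008, -0.026, 0.36], [0, 0, 0], 0.6]]'

```text
time: 2.7
eef_pos: [0.4592, -0.2361, 0.13]
tool_rot: [-0.001, -0.11, 0.994, 0.001]
wrist_force: [0.4, 0.2, -0.2]
opening: 0.0512
grasp_force: 0.0
```

Run:
```python
from h import *
s=env.observe();p=R.from_euler('z',-YAW).apply(s['eef_pos']);print(p,s['opening'],shift((0,0,0))[1],rot(s['tool_rot']).as_matrix())
```

```text
[ 0.39429919 -0.3333663   0.13001212] 0.05122243510612779 [ 0.0012 -0.0014 -0.0044] [[-0.97586794 -0.21834725 -0.00249875]
 [-0.21835104  0.97586935  0.00135265]
 [ 0.0021431   0.00186561 -0.99999596]]
```

Call:
apply_moves --plan '[[[0.004, -0.009, 0.08], [0, 0, -0.004], 0.6], [[0.004, -0.009, 0.16], [0, 0, -0.004], 0.6], [[0.004, -0.009, 0.17], [0, 0, -0.004], 0.4], [[0.004, -0.009, 0.17], [0, 0, -0.004], 0.2], [[0.004, -0.009, 0.17], [0, 0, -0.004], 0.1]]' --force 30

```text
time: 3.12
eef_pos: [0.4598, -0.2397, 0.0905]
tool_rot: [0.001, -0.112, 0.994, -0.0]
wrist_force: [-0.2, 1.2, 0.6]
opening: 0.0153
grasp_force: 0.8
```

Call:
apply_moves --plan '[[[0, 0, 0], [0, 0, 0], 0], [[0, 0, 0], [0, 0, 0], 0], [[0, 0, 0], [0, 0, 0], 0], [[0, 0, 0], [0, 0, 0], 0]]'

```text
time: 3.45
eef_pos: [0.4599, -0.2399, 0.0905]
tool_rot: [0.001, -0.112, 0.994, -0.001]
wrist_force: [-0.5, 1.2, 10.4]
opening: 0.0138
grasp_force: 33.9
```

Run:
```python
from h import *
s=env.observe();p=R.from_euler('z',-YAW).apply(s['eef_pos']);print(p,s['opening'],s['grasp_force'],s['wrist_force'])
```

```text
[ 0.39406996 -0.33724783  0.09049009] 0.013774513225871745 33.93151044845581 [-0.49446156  1.23211909 10.44484597]
```

Call:
apply_moves --plan '[[[0, -0.06, 0], [0, 0, 0], 0], [[0, -0.14, 0], [0, 0, 0], 0], [[0, -0.22, 0], [0, 0, 0], 0], [[0, -0.3, 0], [0, 0, 0], 0], [[0, -0.36, 0], [0, 0, 0], 0]]'

```text
time: 3.87
eef_pos: [0.4806, -0.3289, 0.0906]
tool_rot: [0.001, -0.112, 0.994, -0.001]
wrist_force: [4.1, 3.4, 4.4]
opening: 0.0134
grasp_force: 33.2
```

Call:
apply_moves --plan '[[[0, -0.03, 0], [0, 0, 0], 0], [[0, -0.05, 0], [0, 0, 0], 0], [[0, -0.05, 0], [0, 0, 0], 0], [[0, -0.05, 0], [0, 0, 0], 0]]'

```text
time: 4.2
eef_pos: [0.4832, -0.3403, 0.0906]
tool_rot: [0.001, -0.112, 0.994, -0.001]
wrist_force: [3.7, -0.7, 5.4]
opening: 0.0133
grasp_force: 33.2
```

Run:
```python
from h import *
import cv2
s=env.observe();p=R.from_euler('z',-YAW).apply(s['eef_pos']);print(p,s['opening'],s['grasp_force'],s['wrist_force'])
m=env.camera_model('wrist');np.save('w2.npy',m,allow_pickle=True)
a=env.capture('wrist')[:,:,::-1];b=env.capture('side')[:,:,::-1]
cv2.imwrite('pics/w2.png',a);cv2.imwrite('pics/s2.png',b)
o=np.zeros((600,800,3),np.uint8)
o[:300,:400]=cv2.resize(a,(400,300));o[300:,:]=cv2.resize(b[165:240,140:240],(800,600))[:300]
o[:300,400:]=cv2.resize(env.capture('scene')[:,:,::-1][165:240,350:450],(400,300),interpolation=cv2.INTER_CUBIC)
cv2.imwrite('pics/o2.png',o)
```

```text
[ 0.39421884 -0.44027172  0.09055857] 0.013347698371381523 33.19766700267792 [ 3.65443143 -0.6744223   5.38648659]
```

View pics/o2.png

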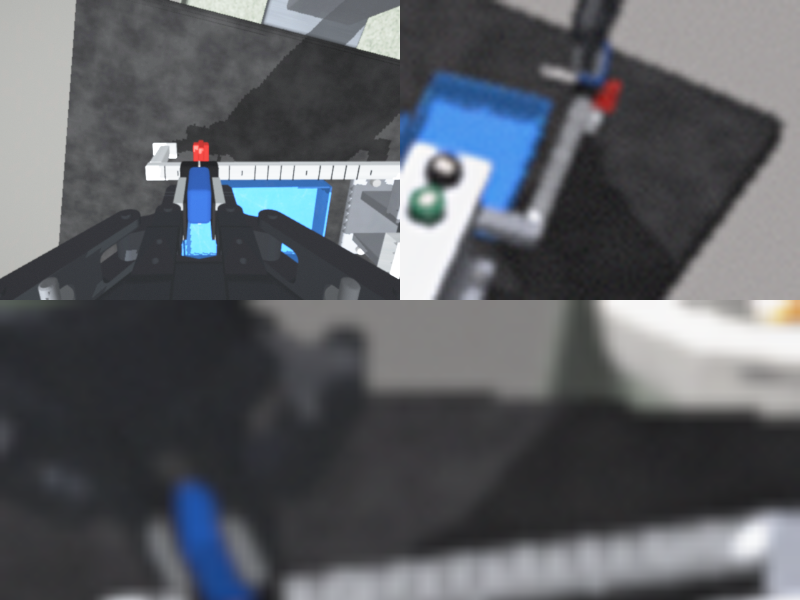

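Run:
```python
from h import *
import cv2
m=np.load('w2.npy',allow_pickle=True).item();im=cv2.imread('pics/w2.png').astype(int)
b,g,r=im[...,0],im[...,1],im[...,2]
red=(r>130)&(g<90)&(b<90);red[:150]=0;red[350:]=0
v,u=np.nonzero(red);print(u.min(),u.max(),v.min(),v.max(),u.mean())
for w in np.unique(v)[::4]: print(w,u[v==w].min(),u[v==w].max())
rf=lambda P:R.from_euler('z',-YAW).apply(P)
print(rf(bp(m,(u.mean(),v.min()+4),.078)))
cv2.imwrite('pics/w2c.png',cv2.resize(cv2.imread('pics/w2.png')[215:365,260:400],None,fx=4,fy=4,interpolation=cv2.INTER_CUBIC))
```

```text
308 334 224 258 322.23765432098764
224 319 323
228 310 332
232 309 333
236 308 334
240 308 334
244 309 333
248 309 334
252 309 334
256 309 334
[ 0.36433562 -0.43905356  0.078     ]
```

View pics/w2c.png

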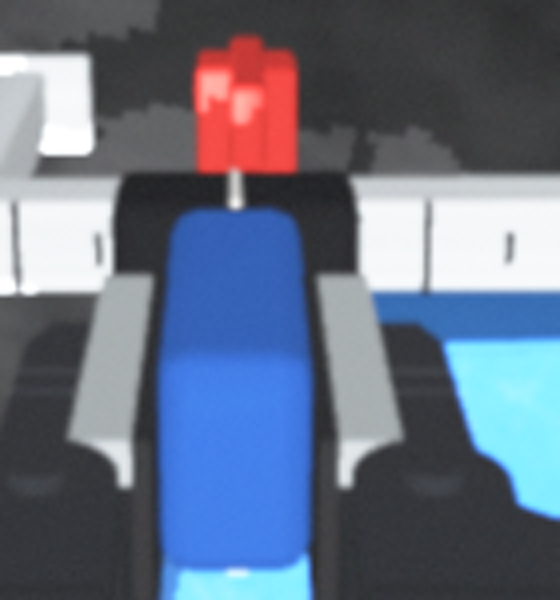

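Call:
apply_moves --plan '[[[0, 0.005, 0], [0, 0, 0], 0], [[0, 0.005, 0], [0, 0, 0], 0], [[0, 0.005, 0], [0, 0, 0], 0], [[0, 0.005, 0], [0, 0, 0], 0], [[0, 0.005, 0], [0, 0, 0], 0]]'

```text
time: 4.77
eef_pos: [0.4828, -0.3386, 0.0905]
tool_rot: [0.001, -0.112, 0.994, -0.001]
wrist_force: [2.8, 0.2, 7.8]
opening: 0.013
grasp_force: 33.6
```

Call:
apply_moves --plan '[[[0, 0, 0], [0, 0, 0], 0.3], [[0, 0, 0], [0, 0, 0], 0.5], [[0, 0, 0], [0, 0, 0], 0.5], [[0, 0, 0], [0, 0, 0], 0.5], [[0, 0, -0.04], [0, 0, 0], 0.5]]'

```text
time: 5.18
eef_pos: [0.481, -0.3381, 0.0979]
tool_rot: [-0.001, -0.112, 0.994, 0.001]
wrist_force: [-0.3, -0.4, -0.5]
opening: 0.0427
grasp_force: 0.0
```

Call:
apply_moves --plan '[[[0, 0, -0.1], [0, 0, 0], 0.5], [[0, 0, -0.2], [0, 0, 0], 0.5], [[0, 0, -0.33], [0, 0, 0], 0.6], [[0, 0, -0.45], [0, 0, 0], 0.6], [[0, 0, -0.45], [0, 0, 0], 0.6]]'

```text
time: 5.6
eef_pos: [0.4832, -0.3393, 0.2174]
tool_rot: [0.003, -0.112, 0.994, -0.002]
wrist_force: [0.4, -0.0, 0.4]
opening: 0.0514
grasp_force: 0.0
```

Run:
```python
from h import *
import cv2
s=env.observe();p=R.from_euler('z',-YAW).apply(s['eef_pos']);print(p,s['opening'],s['time'])
m=env.camera_model('wrist');np.save('w3.npy',m,allow_pickle=True)
cv2.imwrite('pics/w3.png',env.capture('wrist')[:,:,::-1])
print(shift((.4745,.024,.2)))
```

```text
[ 0.39441305 -0.43936091  0.21741381] 0.051427905138680015 5.6
(array([-0.2921,  1.4228,  0.0548]), array([-0.0022,  0.002 , -0.0015]))
```

View pics/w3.png

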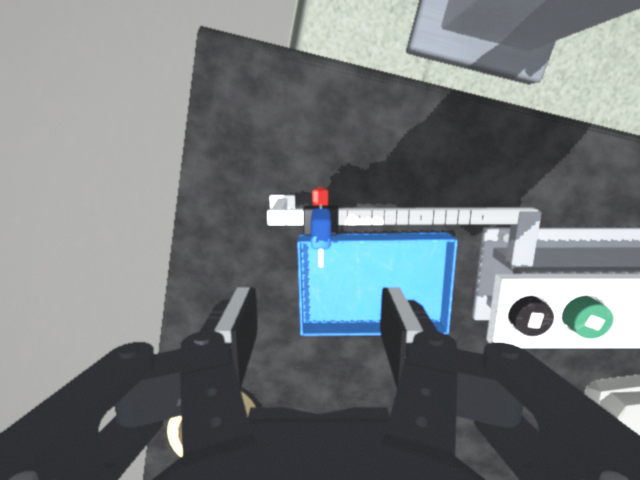

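The wrist view shows the tip at column 321 and the tab at column 320, so they're aligned. Next is the bar.

Call:
apply_moves --plan '[[[-0.03, 0.14, 0], [0, 0, 0], 0.6], [[-0.06, 0.29, 0], [0, 0, 0], 0.6], [[-0.09, 0.44, 0], [0, 0, 0], 0.6], [[-0.12, 0.59, 0], [0, 0, 0], 0.6], [[-0.15, 0.74, 0], [0, 0, 0], 0.6]]'

```text
time: 6.07
eef_pos: [0.4762, -0.1481, 0.2112]
tool_rot: [-0.0, -0.112, 0.994, 0.0]
wrist_force: [1.5, 0.9, -0.0]
opening: 0.0514
grasp_force: 0.0
```

Call:
apply_moves --plan '[[[-0.03, 0.15, 0], [0, 0, 0], 0.6], [[-0.06, 0.3, 0], [0, 0, 0], 0.6], [[-0.09, 0.45, 0], [0, 0, 0], 0.6], [[-0.12, 0.6, 0], [0, 0, 0], 0.6], [[-0.138, 0.683, 0], [0, 0, 0], 0.6]]'

```text
time: 6.48
eef_pos: [0.4718, 0.0284, 0.2113]
tool_rot: [-0.0, -0.114, 0.993, 0.001]
wrist_force: [0.7, -0.2, 0.2]
opening: 0.0511
grasp_force: 0.0
```

Call:
apply_moves --plan '[[[0, 0, 0.1], [0, 0, 0], 0.6], [[0, 0, 0.2], [0, 0, 0], 0.6], [[0, 0, 0.25], [0, 0, 0], 0.6], [[0, 0, 0.25], [0, 0, 0], 0.6]]'

```text
time: 6.82
eef_pos: [0.4713, 0.0244, 0.1467]
tool_rot: [-0.002, -0.112, 0.994, -0.0]
wrist_force: [-0.9, -0.1, 1.0]
opening: 0.0512
grasp_force: 0.0
```

Run:
```python
from h import *
import cv2
s=env.observe();p=R.from_euler('z',-YAW).apply(s['eef_pos']);print(p,s['opening'],s['time'],shift((0,0,0))[1])
m=env.camera_model('wrist');np.save('w4.npy',m,allow_pickle=True)
cv2.imwrite('pics/w4.png',env.capture('wrist')[:,:,::-1])
```

```text
[ 0.46472495 -0.08232028  0.14670211] 0.05116765536115839 6.8167 [ 0.0003 -0.0027 -0.001 ]
```

View pics/w4.png

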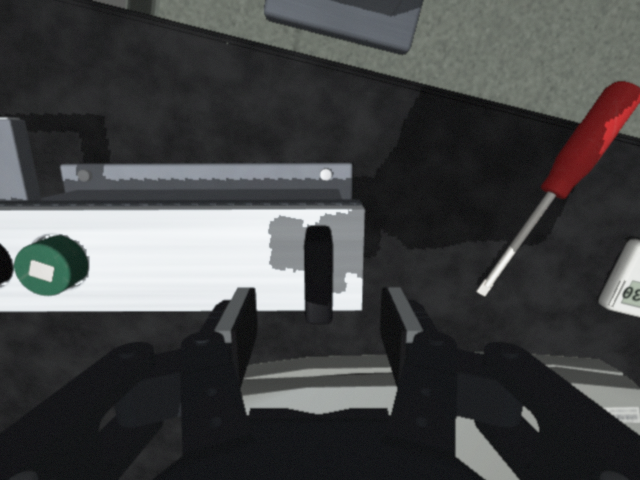

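The bar at column 318 is centred between the fingers. I'll descend and grip.

Call:
apply_moves --plan '[[[-0.007, -0.004, 0.08], [0, 0, 0], 0.6], [[-0.007, -0.004, 0.15], [0, 0, 0], 0.6], [[-0.007, -0.004, 0.19], [0, 0, 0], 0.6], [[-0.007, -0.004, 0.19], [0, 0, 0], 0.6], [[-0.007, -0.004, 0.19], [0, 0, 0], 0.4]]' --force 60

```text
time: 7.28
eef_pos: [0.4747, 0.0237, 0.1021]
tool_rot: [0.0, -0.112, 0.994, -0.0]
wrist_force: [-0.2, 0.2, -0.3]
opening: 0.041
grasp_force: 0.0
```

Call:
apply_moves --plan '[[[0, 0, 0], [0, 0, 0], 0.25], [[0, 0, 0], [0, 0, 0], 0.1], [[0, 0, 0], [0, 0, 0], 0], [[0, 0, 0], [0, 0, 0], 0], [[0, 0, 0], [0, 0, 0], 0]]'

```text
time: 7.7
eef_pos: [0.475, 0.0239, 0.1025]
tool_rot: [0.001, -0.112, 0.994, -0.0]
wrist_force: [-2.6, 0.4, 14.3]
opening: 0.0129
grasp_force: 59.5
```

Run:
```python
from h import *
s=env.observe();p=R.from_euler('z',-YAW).apply(s['eef_pos']);print(p,s['opening'],s['grasp_force'],s['wrist_force'],s['ft_torque'],s['time'],shift((0,0,0))[1])
```

```text
[ 0.46814584 -0.08364645  0.10248164] 0.012932316559775767 59.50543820858002 [-2.59911019  0.43651425 14.293192  ] [0.11167718 0.45563686 0.07937752] 7.7 [-0.0002  0.001  -0.0013]
```

Call:
apply_moves --plan '[[[0, -0.02, 0], [0, 0, 0], 0], [[0, -0.06, 0], [0, 0, 0], 0], [[0, -0.12, 0], [0, 0, 0], 0], [[0, -0.18, 0], [0, 0, 0], 0], [[0, -0.24, 0], [0, 0, 0], 0]]'

```text
time: 8.12
eef_pos: [0.4885, -0.0339, 0.1025]
tool_rot: [0.001, -0.113, 0.994, 0.001]
wrist_force: [-2.3, 11.0, 12.3]
opening: 0.0128
grasp_force: 59.4
```

Call:
apply_moves --plan '[[[0, -0.06, 0], [0, 0, 0], 0], [[0, -0.12, 0], [0, 0, 0], 0], [[0, -0.18, 0], [0, 0, 0], 0], [[0, -0.22, 0], [0, 0, 0], 0], [[0, -0.24, 0], [0, 0, 0], 0]]'

```text
time: 8.53
eef_pos: [0.5019, -0.0933, 0.1025]
tool_rot: [0.001, -0.112, 0.994, 0.0]
wrist_force: [-2.5, 11.4, 14.5]
opening: 0.0126
grasp_force: 59.6
```

Run:
```python
from h import *
import cv2
s=env.observe();p=R.from_euler('z',-YAW).apply(s['eef_pos']);print(p,s['opening'],s['grasp_force'],s['wrist_force'],s['ft_torque'],s['time'],shift((0,0,0))[1])
a=env.capture('side')[:,:,::-1];b=env.capture('scene')[:,:,::-1]
cv2.imwrite('pics/s5.png',a);cv2.imwrite('pics/c5.png',b)
o=np.zeros((600,800,3),np.uint8)
o[:,:400]=cv2.resize(a[170:270,140:240],(400,400),interpolation=cv2.INTER_CUBIC).__class__(0) if 0 else 0
o[:400,:400]=cv2.resize(a[170:270,140:240],(400,400),interpolation=cv2.INTER_CUBIC)
o[:400,400:]=cv2.resize(b[165:265,330:430],(400,400),interpolation=cv2.INTER_CUBIC)
cv2.imwrite('pics/o5.png',o[:400])
```

```text
[ 0.46800918 -0.20387398  0.10250668] 0.012621961261307883 59.649986028671265 [-2.51149767 11.39277367 14.47150388] [ 2.37108862  0.65657848 -0.0031582 ] 8.5333 [ 0.0003  0.0012 -0.0015]
```

View pics/o5.png

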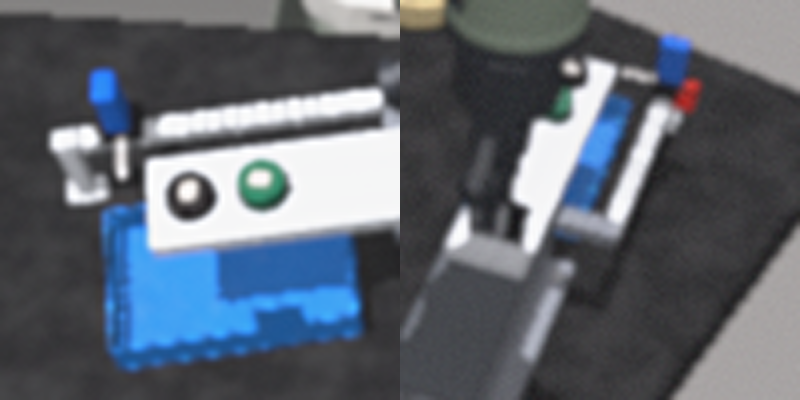

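The specimens are seated and the board is about 20 mm short of the pointer. I'll measure the gap.

Run:
```python
from h import *
S=env.camera_model('side');C=env.camera_model('scene')
rf=lambda P:R.from_euler('z',-YAW).apply(P).round(4)
for n,m,px,z in [('tip',S,(122,178),.0735),('endr',S,(146,160),.092),('endf',S,(152,244),.092)]:
    print(n,rf(bp(m,(140+px[0]/4-.4,170+px[1]/4-.4),z)))
for n,m,px,z in [('tip',C,(222,72),.0735),('endr',C,(214,65),.092),('endf',C,(185,58),.092)]:
    print(n,rf(bp(m,(330+px[0]/4-.4,165+px[1]/4-.4),z)))
```

```text
tip [ 0.4342 -0.4382  0.0735]
endr [ 0.4355 -0.4195  0.092 ]
endf [ 0.4941 -0.4177  0.092 ]
tip [ 0.4317 -0.4401  0.0735]
endr [ 0.4363 -0.4243  0.092 ]
endf [ 0.4606 -0.4238  0.092 ]
```

Call:
apply_moves --plan '[[[0, -0.03, 0], [0, 0, 0], 0], [[0, -0.055, 0], [0, 0, 0], 0], [[0, -0.07, 0], [0, 0, 0], 0], [[0, -0.078, 0], [0, 0, 0], 0], [[0, -0.078, 0], [0, 0, 0], 0]]'

```text
time: 9.05
eef_pos: [0.5062, -0.1116, 0.1025]
tool_rot: [0.001, -0.112, 0.994, 0.0]
wrist_force: [-0.9, 5.2, 11.1]
opening: 0.013
grasp_force: 59.6
```

Call:
apply_moves --plan '[[[0, 0, 0], [0, 0, 0], 0], [[0, 0, 0], [0, 0, 0], 0], [[0, 0, 0], [0, 0, 0], 0]]'

```text
time: 9.3
eef_pos: [0.5062, -0.1116, 0.1025]
tool_rot: [0.001, -0.112, 0.994, 0.0]
wrist_force: [-0.8, 5.6, 10.7]
opening: 0.0128
grasp_force: 59.5
```

Run:
```python
from h import *
import cv2
s=env.observe();p=R.from_euler('z',-YAW).apply(s['eef_pos']);print(p,s['opening'],s['grasp_force'],s['wrist_force'],s['ft_torque'],s['time'],shift((0,0,0))[1])
a=env.capture('side')[:,:,::-1];b=env.capture('scene')[:,:,::-1]
o=np.hstack([cv2.resize(x,(400,400),interpolation=cv2.INTER_CUBIC) for x in (a[185:245,140:200],b[155:215,370:430])])
cv2.imwrite('pics/o6.png',o)
```

```text
[ 0.46807139 -0.2226075   0.10251084] 0.012752086138025705 59.48230504989624 [-0.82879586  5.55469252 10.70225495] [ 1.17330078  0.26518114 -0.03216988] 9.3 [ 0.0001  0.0011 -0.001 ]
```

View pics/o6.png

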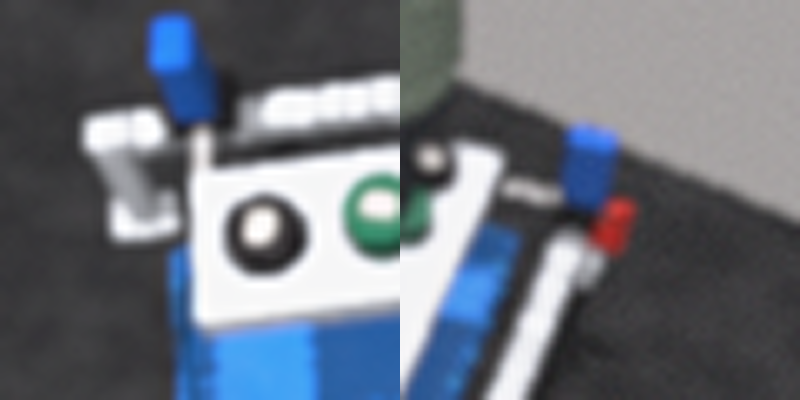

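Run:
```python
from h import *
S=env.camera_model('side');C=env.camera_model('scene');k=6.667
rf=lambda P:R.from_euler('z',-YAW).apply(P).round(4)
for n,m,px,z,o in [('endr',S,(187,168),.092,(140,185)),('endf',S,(196,325),.092,(140,185)),('shaft',S,(203,150),.0735,(140,185)),
 ('tip',C,(107,185),.0735,(370,155)),('endr',C,(104,152),.092,(370,155)),('endmid',C,(65,142),.092,(370,155)),('shaft',C,(155,196),.0735,(370,155))]:
    print(n,rf(bp(m,(o[0]+px[0]/k-.43,o[1]+px[1]/k-.43),z)))
```

```text
endr [ 0.4328 -0.4397  0.092 ]
endf [ 0.4984 -0.438   0.092 ]
shaft [ 0.4141 -0.4379  0.0735]
tip [ 0.4305 -0.4421  0.0735]
endr [ 0.4348 -0.4437  0.092 ]
endmid [ 0.4547 -0.4438  0.092 ]
shaft [ 0.4063 -0.443   0.0735]
```

Both views agree that the board end is within about 1 mm of the pointer, and the board is level and held. Handing in.

```bash
python3 -c "
from bench import env
print(env.finish_job())"
```

```text
the job is handed in; nothing more can be done
None
```

I handed the job in at about 9.4 s with the pointer within about 1 mm of the red tab and the board end within about 2 mm of the pointer by my measurements; the board was still gripped at about 60 N and resting level on the riser with both specimens in their wells, and no verdict came back.

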